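# Set a shear-box carriage on its index with the backlash taken up

### The arm

A 7-joint arm with a two-finger parallel gripper is mounted at the origin on a cart in front of the work surface, level with it; the furniture and walls round the work are solid. World frame = base frame: x ahead of the robot, y to its left, z up, the work surface at z = 0. Lengths are in mm, angles in rad, forces in N, time in s.
With the tool pointing down it reaches from about 400 to 875 mm from the base axis. Payload 4.4 kg.
Tool frame: the origin (TCP) lies midway between the tips of the shut fingers; the grasp point (between the pads) lies 19 mm behind it (ctrl.grip_point_offset is the distance from the TCP to the grasp point, in mm); z points along the fingers, x is the direction in which the jaws open and shut, and the axes are right-handed (so a half turn about z gives the same grasp; the last joint's range is limited). The gripper opens to 85 mm and grips with 20 to 120 N. Pads are 22 mm wide; open, the fingers measure 114 mm over their backs; the gripper's body (76 mm by 85 mm) begins 54 mm behind the grasp point. The pads swing forward as they close: fully open they stand 13 mm farther back than shut.
Start: joints at [1.272, 0.628, 0.038, 1.517, -0.027, 0.996, -0.02], TCP at [149.984, -632.473, 231.313] pointing down, gripper open.
Joint ranges: [-3.06, 3.06], [-0.37, 2.12], [-1.25, 1.32], [0.18, 2.47], [-1.1, 4.24], [0.23, 1.98], [-2.94, 2.94]. Speed limits (rad/s): [2.57, 2.57, 3.14, 3.14, 3.14, 3.14, 3.14].

### API

Orientations are given as [roll, pitch, yaw] about the fixed x, y, z axes, in that order (R = Rz(yaw) Ry(pitch) Rx(roll)).
In Python, from cell import ctrl, viewer gives the robot as it stands.
- The arm moves only by the tool apply_moves, never from a script. Its argument "series" is a list that holds one entry, the list of rows, each a list of 6 numbers: the shift along the tool's x, y, z normalised to -1 to 1, where 1 is 50 mm, then the turn, a rotation vector about the tool's x, y, z normalised to -1 to 1, where 1 is 6 degrees. In form: [[[tx, ty, tz, rx, ry, rz], ...]]. A call has exactly 5 rows; each row shifts and turns the commanded pose from where the row before left it, along the tool's axes as they then stand; what a row does not reach is not made up. A row lasts 1/8 s, in which the tool goes at most 62.5 mm and 10.7 degrees, less where a joint would pass 70% of its speed; a pose out of reach is approached as far as the arm can. A call with a number of a shift or a turn outside -1 to 1 is refused whole. A call with a gripper value outside its range is refused whole. "claw" is the gripper command: -1 is shut, 1 is fully open, values between are in proportion, set as the call begins (left out, the last holds). The fingers move at their own pace and stop on an object; the grip force is fixed at half the most. Time passes only in rows, so rows that do not move let the fingers close, or fill a call up. It gives the time, the measured TCP pose, the force and the opening at its end, in the units of the state.
- ctrl.read_state(): the state, without advancing time (a new reading comes with each control period).
- viewer.get_image(name): name is "side" or "top" or "wrist"; returns the picture (480x640x3 uint8, blue, green, red); there is no depth.
- viewer.camera_info(name): a dict with "K" (3x3 intrinsics, pixels), "R" (3x3) and "t" (3): a world point X has camera coordinates R X + t. Camera axes: x right, y down, z forward; pixel columns grow to the right and rows downward; lengths in mm; the calibration is good to about 2 mm. A picture is of the moment at which its call begins: read the wrist's pose just before it. camera_info takes no time and is no camera call; for the wrist camera it gives the pose at the moment of the call.
- ctrl.finish_job(): hands the job in, once; it reports no verdict.
Trained networks look in the newest picture that a camera, given by its name, has taken for a name from the list of things; names that differ only in an ending like _2 or _b are one class to them, and where a whole thing is asked for, a point or a joint stands for the part that bears it (a point fixed in the world has none). Each returns a list of dicts, best first, with "score" (0 to 1); they miss things now and then, are a little off and sometimes report something else, mostly with a low value. They report only what shows in the picture. A call takes as long as a camera call.
- viewer.find_in(camera, label): "location" ([column, row] as shares, 0 to 1, of the picture: columns of its width, rows of its height, amid what is visible of it).
The state is a dict: "clock": time; "qpos": joint angles; "qd": joint speeds; "tau": joint torques, N m; "eef_pos": TCP position; "tool_rot": TCP orientation; "force": force on the tool from outside, world axes, zero at the start; "torque": the same for the moment, N m; "width": finger opening in mm.
Only numpy, scipy, OpenCV 4.12 (cv2) and the standard library are available. Lean on these libraries where they do the work, as an engineer would, in place of code of your own. Each camera call takes 0.05 s, during which the arm holds its last target. There are 200 camera calls.

### The job

Get the shear-box drive ready for a test. Take the upright crank handle and wind the handwheel anticlockwise (seen from above), so that the carriage goes past the red index clip, until you feel it nip the loose brass stop block against the rubber-tipped stop screw: turning gets clearly heavier, by some 2 to 6 N at the handle; stop there and do not force it. Then wind clockwise and finish a clockwise turn with the pointer on the clip's white line, the screw's backlash taken up in that direction. Let go, and leave the other things on the table alone.

Things in the scene. Friction and masses are not known exactly. Their poses are not given: they have to be found in the camera images.
- drive: the shear-box drive: a grey bed fixed to the table, 150 (x) x 360 (y) x 18 mm, guide rods and lead screw along its y axis, a bevel gearbox at the +y end with a level handwheel on top, a carriage with a square brass shear box (76 mm, 100 mm high with its ball) on the rods, and a scale bar along the -x side, its top 41 mm up. Origin: centre of the bed's underside, z up. The wheel's axis is at x 0, y +125 mm.
- wheel_axis (a point): centre of the black three-spoke handwheel (102 mm across, steel hub), on its vertical axis, 110 mm above the table, level with the rim's top. The crank handle stands 42 mm from this axis, in this point's own -x direction. One turn moves the carriage 30 mm: clockwise from above drives it away from the wheel, anticlockwise towards it. Nothing springs back.
- handle_mid (a point): where to grip: a point on the axis of the upright black crank handle, 28 mm above its foot and 139 mm above the table. The handle is a cylinder 18 mm in diameter and 48 mm tall, from 111 to 159 mm above the table, and spins freely on its own axis, so the grasp need not turn with the wheel.
- handwheel (a joint): the wheel's place in its lost motion on the screw (rad): 0 = slack taken up anticlockwise, 0.8 = slack taken up clockwise. Between them the wheel turns with under 0.5 N at the handle and moves nothing; at an end it drives the screw that way against a friction of about 2.5 N at the handle.
- carriage: the carriage with the shear box; origin on the drive's y axis at the height of the bed's underside, at the middle of the carriage's length (90 mm). A steel dog at its back (+x side) pushes the stop block. As found it can go at least 28 and at most 34 mm towards the wheel before it nips the stop block; 8 N pressing on the block means 0.9 N more at the handle. Hard end stops at 50 mm towards the wheel, 25 mm away from it.
- stop_block: loose brass block, 20 x 24 x 30 mm, in a shallow channel along the bed's back edge (+x side), between the carriage's dog and the rubber buffer (gives 1 mm per 35 N) on an adjustable stop screw on the wheel side. It slides with about 1 N. Where the screw stands differs by 6 mm from run to run and is not reported: it must be felt. More than 80 N on the block damages it (9 N more at the handle). Origin under its centre.
- pointer (a point): tip of the carriage's black pointer with a white hairline, over the scale bar, 50 mm above the table; moves with the carriage along the drive's y axis
- index_line (a point): white line on the top of the red index clip (12 mm wide, on the scale bar, fixed for this run); its axes are the drive's: y runs along the scale towards the handwheel. The pointer starts 8 to 20 mm on the -y side of it (away from the wheel) and is on the line when both have the same y in the drive's frame.
- tin_a: round white-grey aluminium moisture tin with lid, 57 mm across, 38 mm high; origin under its centre; a bystander
- tin_b: a second such moisture tin, 57 mm across, 38 mm high; origin under its centre; a bystander
- mortar: white porcelain mortar, 79 mm across, with a pestle standing in it, 84 mm high in all; origin under its centre; a bystander
- wash_bottle: white squeeze bottle with nozzle, 54 mm across, 158 mm high; origin under its centre; a bystander

How it is judged:
By the outcome, as a careful person would: the job done as asked, in the order asked, and still so for the second after the job is handed in, with the robot touching nothing.
It also fails if it takes over 72 s, if anything falls off the work surface, if the arm or the gripper's body presses on something with over 40 N, if the wrist force passes 120 N, or if a joint passes its speed limit or range.

## Working session

There is one attempt and no reset: what is moved stays moved. The work goes in short steps, Python scripts to look and compute and a tool call to move; the robot and the scene stay as the last step left them, time stands still between calls to the robot, and variables do not carry over. Pictures are saved under pics/ and viewed, about 8 in all and at most 12, crops included, and the job is handed in when it is done.

Besides the shell and the picture viewer there is one more tool, called after "Call:" as name(argument=value, ...), one argument or row to a line, values as JSON. apply_moves: Moves the arm, as the interface text tells. Scaled input: -1 to 1 covers 50 mm each way for a shift and 6 degrees each way for a turn. Its arguments: {"type":"object","properties":{"series":{"type":"array","items":{"type":"array","items":{"type":"array","items":{"type":"number"}}}},"claw":{"type":"number"}},"required":["series"]}

```bash
ls; mkdir -p pics; python3 - <<'E'
from cell import ctrl, viewer
import cv2, numpy as np
s=ctrl.read_state(); print({k:np.round(v,3).tolist() for k,v in s.items()})
ims=[]
for n in ["side","top"]:
    im=viewer.get_image(n); cv2.imwrite(f"pics/{n}0.png",im)
    c=viewer.camera_info(n); print(n,np.round(c["K"],1).tolist(),np.round(c["R"],4).tolist(),np.round(c["t"],1).tolist())
    for l in ["wheel_axis","handle_mid","pointer","index_line","stop_block","carriage","drive"]:
        print(n,l,[(np.round(np.array(d["location"])*[640,480],1).tolist(),round(d["score"],2)) for d in viewer.find_in(n,l)[:2]])
E
```

```text
pics
{'clock': 0.0, 'qpos': [1.272, 0.629, 0.038, 1.518, -0.027, 0.996, -0.02], 'qd': [-0.001, -0.003, 0.001, 0.0, 0.001, -0.001, 0.002], 'tau': [0.001, -56.342, 1.226, -19.345, 0.011, 0.01, 0.0], 'eef_pos': [149.868, -631.847, 230.384], 'tool_rot': [3.142, 0.002, -1.338], 'force': [-0.447, 0.004, -0.098], 'torque': [0.009, -0.041, 0.036], 'width': 85.655}
side [[520.1, 0.0, 313.0], [0.0, 520.1, 247.6], [0.0, 0.0, 1.0]] [[-0.999, 0.0416, -0.0182], [0.0376, 0.534, -0.8446], [-0.0254, -0.8445, -0.535]] [561.8, 218.5, 918.2]
side wheel_axis [([335.0, 290.8], 0.66)]
side handle_mid [([352.2, 276.9], 0.55), ([335.1, 292.9], 0.34)]
side pointer [([300.6, 262.3], 0.6)]
side index_line [([338.3, 265.6], 0.55)]
side stop_block [([281.4, 289.4], 0.47), ([193.8, 368.8], 0.43)]
side carriage [([305.2, 264.5], 0.86)]
side drive [([310.9, 289.3], 0.92)]
top [[450.3, 0.0, 318.2], [0.0, 450.3, 236.6], [0.0, 0.0, 1.0]] [[-0.0028, -0.9999, 0.0141], [-0.9937, 0.0012, -0.1124], [0.1124, -0.0143, -0.9936]] [-279.0, 577.6, 1079.7]
top wheel_axis [([253.3, 257.7], 0.9)]
top handle_mid [([296.9, 161.8], 0.55), ([250.3, 275.6], 0.46)]
top pointer [([325.6, 238.0], 0.65), ([207.1, 160.0], 0.53)]
top index_line [([208.0, 164.7], 0.61), ([330.0, 269.6], 0.55)]
top stop_block [([302.1, 224.5], 0.38)]
top carriage [([326.7, 238.5], 0.97)]
top drive [([304.2, 250.0], 0.73), ([327.8, 240.9], 0.37)]
```

```bash
python3 - <<'E'
import cv2
im=cv2.imread("pics/top0.png"); cv2.imwrite("pics/top0c.png",cv2.resize(im[130:340,180:460],None,fx=2.8,fy=2.8,interpolation=cv2.INTER_CUBIC))
E
```

```text
(no output)
```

View pics/side0.png

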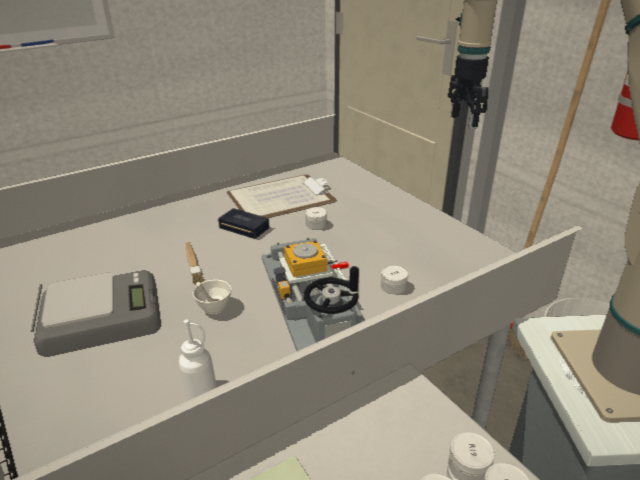

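View pics/top0c.png

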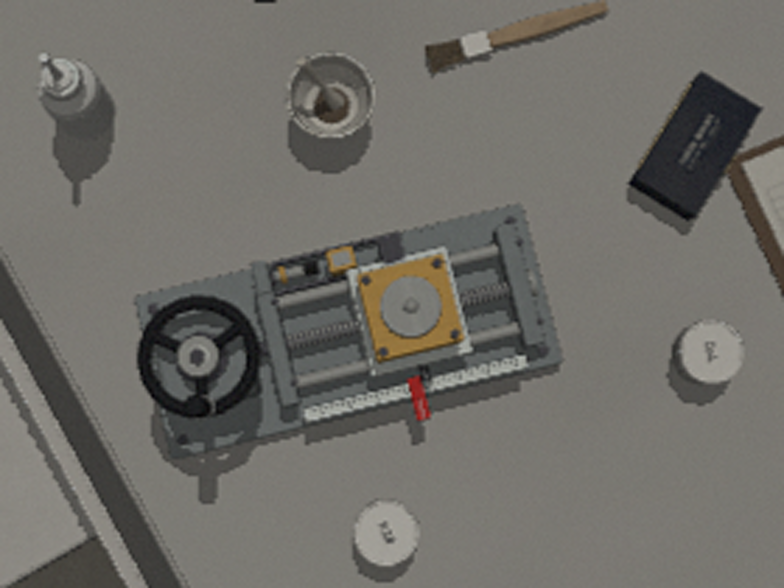

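```bash
cat > h.py <<'E'
from cell import ctrl, viewer
import cv2, numpy as np
def ray(cam,u,v,z,c=None):
    c=c or viewer.camera_info(cam); K,R,t=[np.array(c[k],float) for k in "KRt"]
    o=-R.T@t; d=R.T@np.linalg.inv(K)@[u,v,1]; return o+d*(z-o[2])/d[2]
def proj(cam,X):
    c=viewer.camera_info(cam); K,R,t=[np.array(c[k],float) for k in "KRt"]
    p=K@(R@np.array(X,float)+t); return p[:2]/p[2]
E
python3 - <<'E'
from h import *
f=lambda x,y,z:ray("top",x/2.8+180,y/2.8+130,z).round(1)
for n,x,y,z in [("hub",197,356,110),("handletop",200,404,159),("clip",419,397,48),("pointer",424,371,50),("c1",137,298,18),("c2",520,206,18),("c3",560,362,18),("c4",175,455,18),("scaleL",306,414,41),("scaleR",524,360,41),("wall_top1",0,330,150),("wallbase1",0,250,0),("wallbase2",185,588,0),("tin_near",386,533,38)]: print(n,f(x,y,z))
print("side hub",ray("side",332,293,110),"handle top",ray("side",354,268,159))
E
```

```text
hub [ 521.4 -123.6  110. ]
handletop [ 480.9 -133.1  159. ]
clip [ 489.7 -307.4   48. ]
pointer [ 512.1 -311.8   50. ]
c1 [579.7 -56.7  18. ]
c2 [ 663.2 -401.1   18. ]
c3 [ 521.7 -434.9   18. ]
c4 [440.2 -92.9  18. ]
scaleL [ 475.5 -209.4   41. ]
scaleR [ 522.1 -399.8   41. ]
wall_top1 [539.5  25.8 150. ]
wallbase1 [625.9  72.    0. ]
wallbase2 [ 323.  -100.9    0. ]
tin_near [ 373.1 -278.7   38. ]
side hub [ 520.83930215 -117.3707878   110.        ] handle top [ 481.23890443 -123.6240929   159.        ]
```

```bash
python3 - <<'E'
from h import *
c=viewer.camera_info("wrist"); R=np.array(c["R"]);t=np.array(c["t"]); o=-R.T@t
from scipy.spatial.transform import Rotation as Ro
s=ctrl.read_state(); T=Ro.from_euler("xyz",s["tool_rot"]).as_matrix()
print("cam in tool",(T.T@(o-s["eef_pos"])).round(1),"cam axis in tool",(T.T@R.T).round(3).tolist(),np.array(c["K"]).round(0).tolist())
# wall height: top points from both views
for h in (60,100,140,180,220,260):
  print(h,[ray("top",x/2.8+180,y/2.8+130,h)[:2].round(0).tolist() for x,y in [(0,285),(0,330),(150,588)]],[ray("side",u,v,h)[:2].round(0).tolist() for u,v in [(580,230),(350,335),(50,475)]])
E
python3 - <<'E'
import cv2
E
```

```text
cam in tool [   0.   -71.6 -141.7] cam axis in tool [[1.0, -0.001, 0.001], [0.0, 0.958, 0.286], [-0.001, -0.286, 0.958]] [[385.0, 0.0, 317.0], [0.0, 385.0, 237.0], [0.0, 0.0, 1.0]]
60 [[586.0, 53.0], [547.0, 52.0], [330.0, -80.0]] [[-79.0, -386.0], [493.0, -59.0], [923.0, 193.0]]
100 [[581.0, 42.0], [544.0, 40.0], [334.0, -87.0]] [[-37.0, -320.0], [498.0, -14.0], [901.0, 222.0]]
140 [[576.0, 30.0], [540.0, 29.0], [339.0, -94.0]] [[5.0, -255.0], [504.0, 30.0], [879.0, 250.0]]
180 [[571.0, 18.0], [537.0, 17.0], [343.0, -101.0]] [[47.0, -190.0], [509.0, 74.0], [857.0, 278.0]]
220 [[566.0, 6.0], [533.0, 5.0], [348.0, -107.0]] [[89.0, -125.0], [514.0, 119.0], [835.0, 306.0]]
260 [[561.0, -5.0], [530.0, -6.0], [352.0, -114.0]] [[131.0, -59.0], [520.0, 163.0], [812.0, 335.0]]
```

View pics/top0.png

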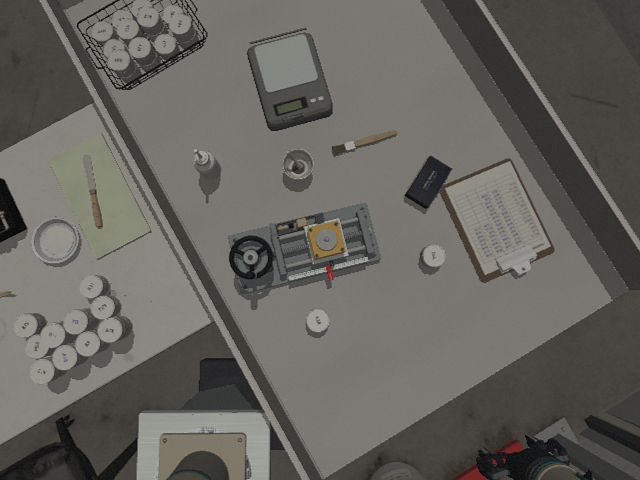

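```bash
cat >> h.py <<'E'
from scipy.spatial.transform import Rotation as Ro
import json
C=np.array([551.2,-246.4]); YW=np.deg2rad(13.5)
def d2w(xd,yd,z): c,s=np.cos(YW),np.sin(YW); return np.array([C[0]+xd*c-yd*s,C[1]+xd*s+yd*c,z])
def w2d(p): c,s=np.cos(YW),np.sin(YW); d=np.array(p[:2])-C; return np.array([d[0]*c+d[1]*s,-d[0]*s+d[1]*c])
def rows(p,Rm,pts,yaw=None,nd=3):
    """rows through world waypoints pts from pose p,Rm; yaw: final tool-down yaw, spread evenly"""
    p=np.array(p,float); out=[]; n=len(pts)
    tot=np.zeros(3)
    if yaw is not None:
        Rt=(Ro.from_euler("z",yaw)*Ro.from_euler("x",np.pi)).as_matrix(); tot=Ro.from_matrix(Rm.T@Rt).as_rotvec()
    rv=np.round(tot/n/np.deg2rad(6),nd)
    for q in pts:
        d=np.round(Rm.T@(np.array(q)-p)/50,nd); out.append([*d.tolist(),*rv.tolist()])
        p=p+Rm@d*50; Rm=Rm@Ro.from_rotvec(rv*np.deg2rad(6)).as_matrix()
    for i in range(0,n,5): print(json.dumps([out[i:i+5]]))
    print("end",p.round(1),"max",np.abs(out).max())
def pose():
    s=ctrl.read_state(); return np.array(s["eef_pos"]),Ro.from_euler("xyz",s["tool_rot"]).as_matrix()
def lin(a,b,n): return [a+(b-a)*(i+1)/n for i in range(n)]
E
python3 - <<'E'
from h import *
p,Rm=pose(); t=d2w(-65,-121,150); print(t)
rows(p,Rm,lin(p,t,16)[:15]+[t]*0,yaw=YW,nd=2)
E
```

```text
[ 516.2428442  -379.23070902  150.        ]
[[[-0.2, -0.52, 0.1, -0.0, -0.0, -1.0], [-0.15, -0.54, 0.1, -0.0, -0.0, -1.0], [-0.09, -0.54, 0.1, -0.0, -0.0, -1.0], [-0.03, -0.56, 0.11, -0.0, -0.0, -1.0], [0.02, -0.56, 0.1, -0.0, -0.0, -1.0]]]
[[[0.09, -0.55, 0.1, -0.0, -0.0, -1.0], [0.14, -0.54, 0.1, -0.0, -0.0, -1.0], [0.19, -0.52, 0.1, -0.0, -0.0, -1.0], [0.25, -0.49, 0.1, -0.0, -0.0, -1.0], [0.3, -0.47, 0.11, -0.0, -0.0, -1.0]]]
[[[0.35, -0.44, 0.1, -0.0, -0.0, -1.0], [0.39, -0.39, 0.1, -0.0, -0.0, -1.0], [0.43, -0.35, 0.1, -0.0, -0.0, -1.0], [0.47, -0.31, 0.1, -0.0, -0.0, -1.0], [0.49, -0.25, 0.1, -0.0, -0.0, -1.0]]]
end [ 493.2 -395.3  155.3] max 1.0
```

Call:
apply_moves(
  series=[
    [[-0.2, -0.52, 0.1, 0, 0, -1.0], [-0.15, -0.54, 0.1, 0, 0, -1.0], [-0.09, -0.54, 0.1, 0, 0, -1.0], [-0.03, -0.56, 0.11, 0, 0, -1.0], [0.02, -0.56, 0.1, 0, 0, -1.0]],
  ],
)

```text
clock: 1.42
eef_pos: [265.2, -552.6, 205.7]
tool_rot: [3.142, -0.0, -0.811]
force: [-0.0, -0.2, 0.1]
width: 85.1
```

Call:
apply_moves(
  series=[
    [[0.09, -0.55, 0.1, 0, 0, -1.0], [0.14, -0.54, 0.1, 0, 0, -1.0], [0.19, -0.52, 0.1, 0, 0, -1.0], [0.25, -0.49, 0.1, 0, 0, -1.0], [0.3, -0.47, 0.11, 0, 0, -1.0]],
  ],
)

```text
clock: 2.05
eef_pos: [379.5, -473.8, 180.3]
tool_rot: [3.141, -0.0, -0.287]
force: [0.8, -0.3, 0.3]
width: 85.4
```

Call:
apply_moves(
  series=[
    [[0.35, -0.44, 0.1, 0, 0, -1.0], [0.39, -0.39, 0.1, 0, 0, -1.0], [0.43, -0.35, 0.1, 0, 0, -1.0], [0.47, -0.31, 0.1, 0, 0, -1.0], [0.49, -0.25, 0.1, 0, 0, -1.0]],
  ],
)

```text
clock: 2.68
eef_pos: [494.3, -394.5, 155.1]
tool_rot: [3.141, -0.0, 0.238]
force: [0.9, -0.7, -0.1]
width: 85.6
```

```bash
python3 - <<'E'
from h import *
c=viewer.camera_info("wrist"); im=viewer.get_image("wrist"); cv2.imwrite("pics/w1.png",im)
p,Rm=pose(); print(p.round(1),w2d(p).round(1))
R,t=np.array(c["R"]),np.array(c["t"]); print("cam",w2d(-R.T@t).round(1),(-R.T@t).round(1))
for n,X in [("clip",d2w(-74,-45,48)),("ptr",d2w(-55,-54,50))]: print(n,proj("wrist",X).round(0))
for l in ["pointer","index_line"]: print(l,[(np.round(np.array(d["location"])*[640,480],1).tolist(),round(d["score"],2)) for d in viewer.find_in("wrist",l)[:3]])
u,v=proj("wrist",d2w(-70,-50,49)).astype(int); u=max(100,min(u,540)); v=max(75,min(v,405))
print(u,v); cv2.imwrite("pics/w1c.png",cv2.resize(im[v-75:v+75,u-100:u+100],None,fx=4,fy=4,interpolation=cv2.INTER_CUBIC))
np.savez("c1.npz",K=c["K"],R=R,t=t)
E
```

```text
[ 498.3 -390.5  154.6] [ -85.1 -127.7]
cam [-91.1 -58. ] [ 476.1 -324.1  296.7]
clip [338. 105.]
ptr [369. 121.]
pointer [([475.8, 103.1], 0.59)]
index_line [([344.8, 98.3], 0.66), ([474.1, 106.4], 0.38)]
350 109
```

View pics/w1c.png

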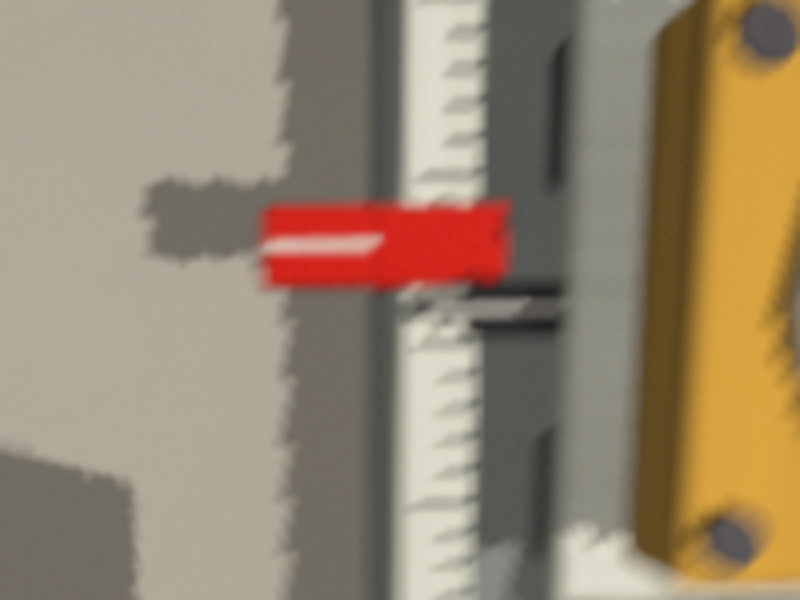

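```bash
python3 - <<'E'
from h import *
c=dict(np.load("c1.npz"))
f=lambda x,y,z:w2d(ray("",x/4+250,y/4+34,z,c)).round(2)
for z in (46,50): print("clip",z,f(265,247,z),f(320,244,z),f(383,239,z))
print("ptr",f(470,311,50),f(520,307,50),f(570,303,50))
print("rod/scale edge",f(402,60,41),f(395,560,41),f(480,60,41),f(475,560,41))
s=ctrl.read_state(); p,Rm=pose()
# go to hover above handle, then down
h=d2w(-42,125,0); print("handle",h)
up=h.copy(); up[2]=205
rows(p,Rm,lin(p,p+[0,0,30],3)+lin(p+[0,0,30],up,7),yaw=YW,nd=2)
E
```

```text
clip 46 [-91.91 -42.84] [-83.5 -42.4] [-73.89 -41.67]
clip 50 [-91.9  -43.09] [-83.62 -42.65] [-74.16 -41.93]
ptr [-60.68 -52.2 ] [-53.1  -51.61] [-45.53 -51.02]
rod/scale edge [-71.25 -15.93] [-70.42 -91.11] [-59.47 -15.91] [-57.22 -91.08]
handle [ 481.17979286 -134.65846523    0.        ]
[[[0.0, -0.0, -0.2, -0.0, -0.0, 0.0], [0.0, -0.0, -0.2, -0.0, -0.0, 0.0], [0.0, -0.0, -0.2, -0.0, -0.0, 0.0], [0.14, -0.73, -0.06, -0.0, -0.0, 0.0], [0.13, -0.73, -0.05, -0.0, -0.0, 0.0]]]
[[[0.14, -0.72, -0.06, -0.0, -0.0, 0.0], [0.13, -0.73, -0.06, -0.0, -0.0, 0.0], [0.14, -0.73, -0.05, -0.0, -0.0, 0.0], [0.13, -0.73, -0.06, -0.0, -0.0, 0.0], [0.14, -0.73, -0.05, -0.0, -0.0, 0.0]]]
end [ 481.2 -134.5  204.8] max 0.73
```

Call:
apply_moves(
  series=[
    [[0, 0, -0.2, 0, 0, 0], [0, 0, -0.2, 0, 0, 0], [0, 0, -0.2, 0, 0, 0], [0.14, -0.73, -0.06, 0, 0, 0], [0.13, -0.73, -0.05, 0, 0, 0]],
  ],
)

```text
clock: 3.45
eef_pos: [489.4, -321.1, 191.9]
tool_rot: [3.141, -0.001, 0.231]
force: [0.5, 0.4, 0.5]
width: 85.5
```

Call:
apply_moves(
  series=[
    [[0.14, -0.72, -0.06, 0, 0, 0], [0.13, -0.73, -0.06, 0, 0, 0], [0.14, -0.73, -0.05, 0, 0, 0], [0.13, -0.73, -0.06, 0, 0, 0], [0.14, -0.73, -0.05, 0, 0, 0]],
  ],
)

```text
clock: 4.08
eef_pos: [480.7, -135.5, 205.9]
tool_rot: [3.141, -0.001, 0.232]
force: [0.1, 0.2, 0.2]
width: 85.5
```

```bash
python3 - <<'E'
from h import *
viewer.get_image("wrist")
c=viewer.camera_info("wrist"); im=viewer.get_image("wrist"); cv2.imwrite("pics/w2.png",im)
np.savez("c2.npz",**{k:c[k] for k in "KRt"})
p,Rm=pose(); print(p.round(1),w2d(p).round(1), ctrl.read_state()["force"])
for n,X in [("htop",d2w(-42,125,159)),("axis",d2w(0,125,110)),("clip",d2w(-83,-42.5,48)),("ptr",d2w(-55,-51.5,50))]: print(n,proj("wrist",X).round(0))
E
```

```text
[ 481.  -131.8  206.3] [-41.5 127.8] [ 0.09452515 -0.78553305 -0.32936137]
htop [318. 272.]
axis [383. 244.]
clip [273. 396.]
ptr [303. 405.]
```

View pics/w2.png

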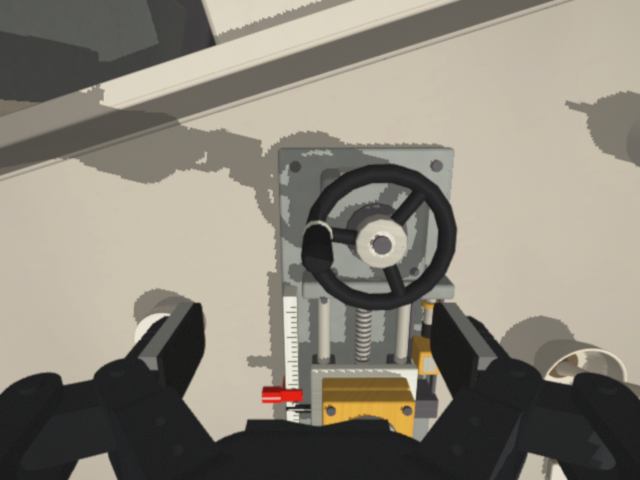

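```bash
python3 - <<'E'
from h import *
im=cv2.imread("pics/w2.png")[200:300,270:400].astype(float)
im=np.clip(im*2.2,0,255).astype(np.uint8)
im=cv2.resize(im,None,fx=6,fy=6,interpolation=cv2.INTER_CUBIC)
cv2.imwrite("pics/w2c.png",im)
E
```

```text
(no output)
```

View pics/w2c.png

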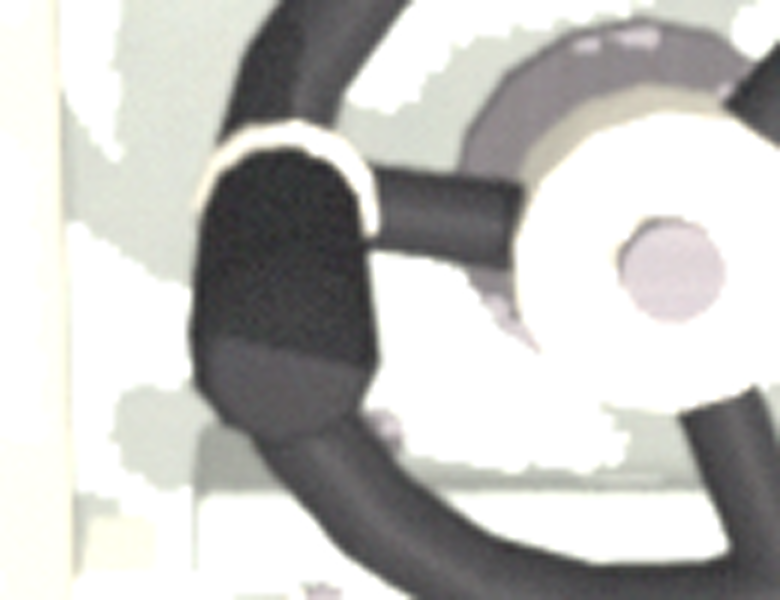

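```bash
python3 - <<'E'
from h import *
c=dict(np.load("c2.npz"))
print("foot",w2d(ray("",318,236,112,c)),"top",w2d(ray("",317.5,258,159,c)),"hub",w2d(ray("",382,245,110,c)))
print(pose()[0], w2d(pose()[0]))
c=viewer.camera_info("wrist")
for X in [(-42,125,112),(-42,125,159)]: print(proj("wrist",d2w(*X)))
for dy in (9,-9): print(proj("wrist",d2w(-42,125+dy,159)), proj("wrist",d2w(-42,125+dy,112)))
E
```

```text
foot [-41.73898188 133.24000706] top [-42.17505379 135.1016541 ] hub [ -0.18704796 126.65231736]
[ 481.0251715  -131.83356394  206.25649522] [-41.49088905 127.78294468]
[318.07074319 244.39005667]
[318.39010019 271.57028045]
[318.45428522 255.39695077] [318.11978503 230.90401538]
[318.32752253 287.33858682] [318.02270843 257.59916184]
```

```bash
python3 - <<'E'
from h import *
p,Rm=pose(); a=d2w(-41.5,133.1,180); b=a.copy(); b[2]=123
rows(p,Rm,lin(p,a,2)+lin(a,b,3),yaw=YW,nd=2)
E
```

```text
[[[-0.0, -0.05, 0.26, -0.0, -0.0, 0.01], [-0.0, -0.06, 0.27, -0.0, -0.0, 0.01], [-0.0, 0.0, 0.38, -0.0, -0.0, 0.01], [-0.0, 0.0, 0.38, -0.0, -0.0, 0.01], [-0.0, 0.01, 0.38, -0.0, -0.0, 0.01]]]
end [ 480.  -126.9  122.8] max 0.38
```

Call:
apply_moves(
  series=[
    [[0, -0.05, 0.26, 0, 0, 0], [0, -0.06, 0.27, 0, 0, 0], [0, 0, 0.38, 0, 0, 0], [0, 0, 0.38, 0, 0, 0], [0, 0.01, 0.38, 0, 0, 0]],
  ],
)

```text
clock: 4.8
eef_pos: [478.7, -132.2, 119.6]
tool_rot: [-3.141, 0.001, 0.231]
force: [0.6, 0.3, 0.2]
width: 85.6
```

Call:
apply_moves(
  series=[
    [[0, 0, 0, 0, 0, 0], [0, 0, 0, 0, 0, 0], [0, 0, 0, 0, 0, 0], [0, 0, 0, 0, 0, 0], [0, 0, 0, 0, 0, 0]],
  ],
  claw=-1,
)

```text
clock: 5.42
eef_pos: [480.7, -131.4, 122.0]
tool_rot: [3.141, -0.003, 0.233]
force: [2.4, 0.7, 1.6]
width: 16.5
```

```bash
python3 - <<'E'
from h import *
s=ctrl.read_state(); p,_=pose(); print(s["clock"],p.round(2),w2d(p).round(2),np.round(s["force"],2),np.round(s["torque"],2),s["width"])
E
```

```text
5.425 [ 480.7  -131.4   122.02] [-41.71 128.28] [2.41 0.67 1.63] [-0.01 -0.42  0.04] 16.53094206924149
```

```bash
cat >> h.py <<'E'
def arc(Hc,th0,th1,n,r=42.0,nd=3,z=None):
    """rows along arc about Hc (drive frame) from th0 to th1 deg, starting on-arc (relative moves)"""
    _,Rm=pose(); f=lambda t:d2w(Hc[0]+r*np.cos(np.deg2rad(t)),Hc[1]+r*np.sin(np.deg2rad(t)),0)
    ths=np.linspace(th0,th1,n+1); rows(f(th0),Rm,[f(t) for t in ths[1:]],nd=nd)
def st(Hc=(0,125)):
    s=ctrl.read_state(); p=w2d(s["eef_pos"]); d=p-np.array(Hc); th=np.degrees(np.arctan2(d[1],d[0]))%360
    F=w2d(np.array(s["force"][:2])+C); a=np.deg2rad(th); er=np.array([np.cos(a),np.sin(a)]); et=np.array([-er[1],er[0]])
    print("t %.2f p_d %s z %.1f th %.1f r %.1f Ft %.2f Fr %.2f Fz %.1f w %.1f"%(s["clock"],p.round(2),s["eef_pos"][2],th,np.hypot(*d),F@et,F@er,s["force"][2],s["width"]))
    open("log.txt","a").write("%.3f %.3f %.3f %.3f\n"%(s["clock"],*p,F@et))
E
python3 - <<'E'
from h import *
st((0,123)); arc((0,123),172,192,5)
E
```

```text
t 5.42 p_d [-41.71 128.28] z 122.0 th 172.8 r 42.0 Ft -0.40 Fr -2.47 Fz 1.6 w 16.5
[[[-0.006, 0.058, 0.0, 0.0, 0.0, 0.0], [-0.002, 0.059, 0.0, 0.0, 0.0, 0.0], [0.002, 0.059, 0.0, 0.0, 0.0, 0.0], [0.007, 0.058, 0.0, 0.0, 0.0, 0.0], [0.01, 0.058, 0.0, 0.0, 0.0, 0.0]]]
end [ 484.6 -144.9    0. ] max 0.059
```

Call:
apply_moves(
  series=[
    [[-0.006, 0.058, 0, 0, 0, 0], [-0.002, 0.059, 0, 0, 0, 0], [0.002, 0.059, 0, 0, 0, 0], [0.007, 0.058, 0, 0, 0, 0], [0.01, 0.058, 0, 0, 0, 0]],
  ],
)

```text
clock: 6.05
eef_pos: [484.1, -144.4, 121.8]
tool_rot: [-3.141, -0.002, 0.234]
force: [2.8, 3.2, 6.4]
width: 16.6
```

```bash
python3 - <<'E'
from h import *
st((0,123)); arc((0,123),192,222,5)
E
```

```text
t 6.05 p_d [-41.42 114.82] z 121.8 th 191.2 r 42.2 Ft -1.74 Fr -3.90 Fz 6.4 w 16.6
[[[0.023, 0.085, -0.0, 0.0, 0.0, 0.0], [0.032, 0.082, -0.0, 0.0, 0.0, 0.0], [0.04, 0.078, -0.0, 0.0, 0.0, 0.0], [0.048, 0.074, -0.0, 0.0, 0.0, 0.0], [0.055, 0.068, 0.0, 0.0, 0.0, 0.0]]]
end [ 498.7 -161.4    0. ] max 0.085
```

Call:
apply_moves(
  series=[
    [[0.023, 0.085, 0, 0, 0, 0], [0.032, 0.082, 0, 0, 0, 0], [0.04, 0.078, 0, 0, 0, 0], [0.048, 0.074, 0, 0, 0, 0], [0.055, 0.068, 0, 0, 0, 0]],
  ],
)

```text
clock: 6.68
eef_pos: [497.1, -160.8, 121.7]
tool_rot: [-3.14, 0.001, 0.233]
force: [-0.1, 3.5, 8.7]
width: 16.5
```

```bash
python3 - <<'E'
from h import *
st((0,123)); L=np.loadtxt("log.txt")[:,1:3]
from scipy.optimize import least_squares
r=least_squares(lambda h:np.hypot(*(L-h).T)-42,[0,123]); print(r.x,r.fun)
st(r.x); d=L[-1]-r.x; th=np.degrees(np.arctan2(d[1],d[0]))%360
arc(r.x,th,th+50,5)
E
```

```text
t 6.67 p_d [-32.6  95.9] z 121.7 th 219.7 r 42.4 Ft -2.17 Fr -2.70 Fz 8.7 w 16.5
[-1.14443708e-01  1.22508335e+02] [-0.00930771  0.01419091 -0.00611653]
t 6.67 p_d [-32.6  95.9] z 121.7 th 219.3 r 42.0 Ft -2.19 Fr -2.68 Fz 8.7 w 16.5
[[[0.103, 0.105, -0.0, 0.0, 0.0, 0.0], [0.119, 0.085, -0.0, 0.0, 0.0, 0.0], [0.132, 0.063, -0.001, 0.0, 0.0, 0.0], [0.141, 0.039, 0.0, 0.0, 0.0, 0.0], [0.146, 0.014, 0.0, 0.0, 0.0, 0.0]]]
end [ 531.8 -168.2    0. ] max 0.146
```

Call:
apply_moves(
  series=[
    [[0.103, 0.105, -0.01, 0, 0, 0], [0.119, 0.085, -0.01, 0, 0, 0], [0.132, 0.063, -0.01, 0, 0, 0], [0.141, 0.039, 0, 0, 0, 0], [0.146, 0.014, 0, 0, 0, 0]],
  ],
)

```text
clock: 7.3
eef_pos: [529.9, -168.7, 122.0]
tool_rot: [-3.139, 0.005, 0.233]
force: [-3.0, 4.5, 2.9]
width: 16.7
```

```bash
cat >> h.py <<'E'
def fit():
    from scipy.optimize import least_squares
    L=np.loadtxt("log.txt")[:,1:3]
    r=least_squares(lambda h:np.hypot(*(L-h[:2]).T)-42,[0,123]); print("fit",r.x.round(2),np.abs(r.fun).max().round(2)); return r.x
def go(dth,n,th=None):
    st((0,122.5)); H=fit(); st(H)
    d=w2d(pose()[0])-H
    if th is None: th=np.degrees(np.arctan2(d[1],d[0]))%360
    arc(H,th,th+dth,n)
E
python3 -c "
from h import *
go(100,10)"
```

```text
t 7.30 p_d [-2.62 80.5 ] z 122.0 th 266.4 r 42.1 Ft -2.17 Fr -4.90 Fz 2.9 w 16.7
fit [-1.0000e-01  1.2246e+02] 0.03
t 7.30 p_d [-2.62 80.5 ] z 122.0 th 266.6 r 42.0 Ft -2.16 Fr -4.91 Fz 2.9 w 16.7
[[[0.146, -0.004, -0.001, 0.0, 0.0, 0.0], [0.144, -0.03, -0.0, 0.0, 0.0, 0.0], [0.136, -0.054, -0.001, 0.0, 0.0, 0.0], [0.124, -0.077, -0.0, 0.0, 0.0, 0.0], [0.11, -0.098, -0.001, 0.0, 0.0, 0.0]]]
[[[0.09, -0.115, 0.0, 0.0, 0.0, 0.0], [0.07, -0.129, 0.0, 0.0, 0.0, 0.0], [0.046, -0.139, 0.0, 0.0, 0.0, 0.0], [0.021, -0.145, 0.0, 0.0, 0.0, 0.0], [-0.005, -0.146, 0.001, 0.0, 0.0, 0.0]]]
end [ 562.  -112.9   -0. ] max 0.146
```

Call:
apply_moves(
  series=[
    [[0.146, -0.02, 0, 0, 0, 0], [0.144, -0.03, 0, 0, 0, 0], [0.136, -0.054, 0, 0, 0, 0], [0.124, -0.077, 0, 0, 0, 0], [0.11, -0.098, 0, 0, 0, 0]],
  ],
)

```text
clock: 7.92
eef_pos: [558.7, -149.2, 122.1]
tool_rot: [3.142, 0.006, 0.232]
force: [-5.8, 0.9, 3.0]
width: 16.7
```

Call:
apply_moves(
  series=[
    [[0.09, -0.115, 0, 0, 0, 0], [0.07, -0.129, 0, 0, 0, 0], [0.046, -0.139, 0, 0, 0, 0], [0.021, -0.145, 0, 0, 0, 0], [-0.005, -0.146, 0, 0, 0, 0]],
  ],
)

```text
clock: 8.55
eef_pos: [563.2, -114.9, 122.4]
tool_rot: [3.139, 0.002, 0.231]
force: [-3.6, -3.4, 0.4]
width: 16.5
```

```bash
python3 -c "
from h import *
go(100,10)"
```

```text
t 8.55 p_d [ 42.35 125.1 ] z 122.4 th 3.5 r 42.4 Ft -2.22 Fr -4.40 Fz 0.4 w 16.5
fit [5.000e-02 1.224e+02] 0.39
t 8.55 p_d [ 42.35 125.1 ] z 122.4 th 3.6 r 42.4 Ft -2.21 Fr -4.40 Fz 0.4 w 16.5
[[[-0.023, -0.145, -0.0, 0.0, 0.0, 0.0], [-0.047, -0.138, -0.0, 0.0, 0.0, 0.0], [-0.071, -0.128, -0.001, 0.0, 0.0, 0.0], [-0.092, -0.114, 0.0, 0.0, 0.0, 0.0], [-0.11, -0.097, 0.0, 0.0, 0.0, 0.0]]]
[[[-0.125, -0.075, 0.001, 0.0, 0.0, 0.0], [-0.137, -0.053, -0.0, 0.0, 0.0, 0.0], [-0.144, -0.028, 0.0, 0.0, 0.0, 0.0], [-0.146, -0.003, 0.0, 0.0, 0.0, 0.0], [-0.145, 0.023, 0.001, 0.0, 0.0, 0.0]]]
end [503.5 -90.   -0. ] max 0.146
```

Call:
apply_moves(
  series=[
    [[-0.03, -0.145, 0, 0, 0, 0], [-0.05, -0.138, 0, 0, 0, 0], [-0.071, -0.128, 0, 0, 0, 0], [-0.092, -0.114, 0, 0, 0, 0], [-0.11, -0.097, 0, 0, 0, 0]],
  ],
)

```text
clock: 9.18
eef_pos: [540.5, -88.6, 122.5]
tool_rot: [3.139, -0.001, 0.232]
force: [0.2, -5.8, -4.1]
width: 16.5
```

Call:
apply_moves(
  series=[
    [[-0.125, -0.075, 0, 0, 0, 0], [-0.137, -0.053, 0, 0, 0, 0], [-0.144, -0.028, 0, 0, 0, 0], [-0.146, -0.003, 0, 0, 0, 0], [-0.145, 0.023, 0, 0, 0, 0]],
  ],
)

```text
clock: 9.8
eef_pos: [506.1, -88.3, 122.7]
tool_rot: [3.141, -0.004, 0.233]
force: [4.5, -2.6, -10.3]
width: 16.6
```

```bash
python3 -c "
from h import *
go(35,5)"
```

```text
t 9.80 p_d [ -6.98 164.31] z 122.7 th 99.5 r 42.4 Ft -3.13 Fr -4.17 Fz -10.3 w 16.6
fit [8.0000e-02 1.2252e+02] 0.38
t 9.80 p_d [ -6.98 164.31] z 122.7 th 99.6 r 42.4 Ft -3.13 Fr -4.17 Fz -10.3 w 16.6
[[[-0.1, 0.024, -0.0, 0.0, 0.0, 0.0], [-0.096, 0.035, -0.001, 0.0, 0.0, 0.0], [-0.091, 0.047, -0.0, 0.0, 0.0, 0.0], [-0.085, 0.058, -0.0, 0.0, 0.0, 0.0], [-0.077, 0.067, -0.001, 0.0, 0.0, 0.0]]]
end [ 487. -105.    0.] max 0.1
```

Call:
apply_moves(
  series=[
    [[-0.1, 0.034, 0.01, 0, 0, 0], [-0.096, 0.035, 0.01, 0, 0, 0], [-0.091, 0.047, 0.01, 0, 0, 0], [-0.085, 0.058, 0, 0, 0, 0], [-0.077, 0.067, 0, 0, 0, 0]],
  ],
)

```text
clock: 10.42
eef_pos: [486.4, -105.0, 122.0]
tool_rot: [3.141, -0.003, 0.233]
force: [6.9, 0.7, 2.7]
width: 16.7
```

```bash
python3 -c "
from h import *
go(15,5)"
```

```text
t 10.43 p_d [-30.05 152.59] z 122.0 th 135.0 r 42.5 Ft -4.17 Fr -5.51 Fz 2.7 w 16.7
fit [-1.0000e-02  1.2268e+02] 0.43
t 10.43 p_d [-30.05 152.59] z 122.0 th 135.1 r 42.4 Ft -4.15 Fr -5.52 Fz 2.7 w 16.7
[[[-0.03, 0.032, -0.0, 0.0, 0.0, 0.0], [-0.029, 0.034, -0.0, 0.0, 0.0, 0.0], [-0.026, 0.035, -0.0, 0.0, 0.0, 0.0], [-0.025, 0.036, -0.0, 0.0, 0.0, 0.0], [-0.023, 0.038, -0.0, 0.0, 0.0, 0.0]]]
end [ 482.2 -115.3   -0. ] max 0.038
```

Call:
apply_moves(
  series=[
    [[-0.006, 0.028, 0, 0, 0, 0], [-0.006, 0.028, 0, 0, 0, 0], [-0.015, 0.02, 0, 0, 0, 0], [-0.015, 0.02, 0, 0, 0, 0], [-0.015, 0.02, 0, 0, 0, 0]],
  ],
)

```text
clock: 11.05
eef_pos: [483.7, -110.5, 121.9]
tool_rot: [-3.141, -0.0, 0.234]
force: [2.5, 1.6, 6.9]
width: 16.8
```

```bash
python3 -c "
from h import *
go(8,5)
im=viewer.get_image('wrist'); cv2.imwrite('pics/w3.png',im)
st((0,122.6))"
```

```text
t 11.05 p_d [-33.88 147.94] z 121.9 th 143.1 r 42.4 Ft -2.45 Fr -1.71 Fz 6.9 w 16.8
fit [-8.0000e-02  1.2274e+02] 0.49
t 11.05 p_d [-33.88 147.94] z 121.9 th 143.3 r 42.2 Ft -2.44 Fr -1.72 Fz 6.9 w 16.8
[[[-0.014, 0.019, -0.0, 0.0, 0.0, 0.0], [-0.013, 0.019, -0.0, 0.0, 0.0, 0.0], [-0.013, 0.02, -0.0, 0.0, 0.0, 0.0], [-0.012, 0.02, -0.0, 0.0, 0.0, 0.0], [-0.011, 0.021, -0.0, 0.0, 0.0, 0.0]]]
end [ 481.9 -116.1   -0. ] max 0.021
t 11.10 p_d [-34.02 147.74] z 121.9 th 143.5 r 42.3 Ft -3.22 Fr -1.55 Fz 7.2 w 16.7
```

View pics/w3.png

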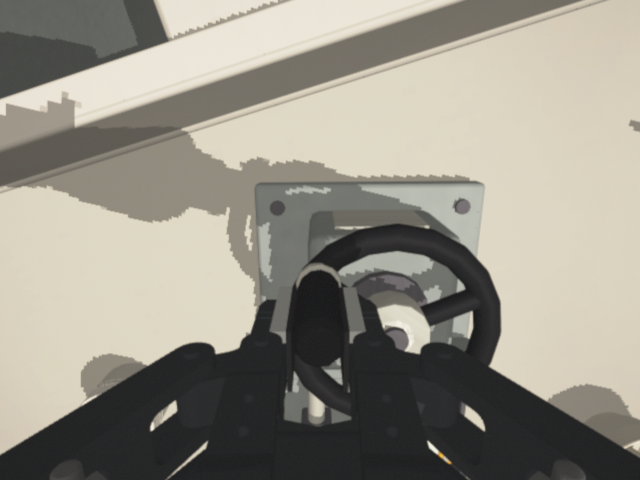

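Call:
apply_moves(
  series=[
    [[-0.014, 0.019, 0, 0, 0, 0], [-0.013, 0.019, -0.01, 0, 0, 0], [-0.012, 0.02, 0, 0, 0, 0], [-0.011, 0.02, 0, 0, 0, 0], [-0.01, 0.021, 0, 0, 0, 0]],
  ],
)

```text
clock: 11.72
eef_pos: [481.7, -116.5, 121.9]
tool_rot: [-3.141, 0.0, 0.233]
force: [2.1, 1.4, 5.1]
width: 16.4
```

```bash
python3 -c "
from h import *
go(16,10)"
```

```text
t 11.72 p_d [-37.26 142.49] z 121.9 th 151.8 r 42.3 Ft -1.84 Fr -1.66 Fz 5.1 w 16.4
fit [-1.1000e-01  1.2276e+02] 0.53
t 11.72 p_d [-37.26 142.49] z 121.9 th 152.0 r 42.1 Ft -1.83 Fr -1.67 Fz 5.1 w 16.4
[[[-0.011, 0.021, -0.0, 0.0, 0.0, 0.0], [-0.01, 0.021, -0.0, 0.0, 0.0, 0.0], [-0.009, 0.022, -0.0, 0.0, 0.0, 0.0], [-0.009, 0.021, -0.0, 0.0, 0.0, 0.0], [-0.008, 0.022, -0.0, 0.0, 0.0, 0.0]]]
[[[-0.008, 0.022, -0.0, 0.0, 0.0, 0.0], [-0.007, 0.023, -0.0, 0.0, 0.0, 0.0], [-0.006, 0.022, -0.0, 0.0, 0.0, 0.0], [-0.006, 0.023, -0.0, 0.0, 0.0, 0.0], [-0.005, 0.023, -0.0, 0.0, 0.0, 0.0]]]
end [ 480.5 -128.2   -0. ] max 0.023
```

Call:
apply_moves(
  series=[
    [[-0.011, 0.021, 0, 0, 0, 0], [-0.01, 0.021, 0, 0, 0, 0], [-0.009, 0.022, 0, 0, 0, 0], [-0.008, 0.021, 0, 0, 0, 0], [-0.008, 0.022, 0, 0, 0, 0]],
  ],
)

```text
clock: 12.35
eef_pos: [480.7, -122.1, 121.9]
tool_rot: [-3.141, 0.0, 0.233]
force: [1.6, 3.1, 5.3]
width: 16.5
```

```bash
python3 -c "
from h import *
st((-.1,122.7))"
```

```text
t 12.35 p_d [-39.54 137.28] z 121.9 th 159.7 r 42.1 Ft -3.24 Fr -1.19 Fz 5.3 w 16.5
```

Call:
apply_moves(
  series=[
    [[-0.007, 0.022, 0, 0, 0, 0], [-0.006, 0.023, 0, 0, 0, 0], [-0.005, 0.022, 0, 0, 0, 0], [-0.005, 0.023, 0, 0, 0, 0], [-0.004, 0.023, 0, 0, 0, 0]],
  ],
)

```text
clock: 12.98
eef_pos: [480.4, -127.8, 121.9]
tool_rot: [-3.141, 0.001, 0.233]
force: [3.1, 1.1, 5.6]
width: 16.5
```

```bash
python3 -c "
from h import *
go(16,10)"
```

```text
t 12.97 p_d [-41.14 131.83] z 121.9 th 167.2 r 42.2 Ft -1.08 Fr -3.11 Fz 5.6 w 16.5
fit [-1.2000e-01  1.2277e+02] 0.53
t 12.97 p_d [-41.14 131.83] z 121.9 th 167.5 r 42.0 Ft -1.06 Fr -3.11 Fz 5.6 w 16.5
[[[-0.005, 0.023, -0.0, 0.0, 0.0, 0.0], [-0.004, 0.023, -0.0, 0.0, 0.0, 0.0], [-0.003, 0.023, -0.0, 0.0, 0.0, 0.0], [-0.003, 0.024, -0.0, 0.0, 0.0, 0.0], [-0.002, 0.023, -0.0, 0.0, 0.0, 0.0]]]
[[[-0.001, 0.023, -0.0, 0.0, 0.0, 0.0], [-0.001, 0.024, -0.0, 0.0, 0.0, 0.0], [-0.0, 0.023, -0.0, 0.0, 0.0, 0.0], [0.0, 0.024, -0.0, 0.0, 0.0, 0.0], [0.001, 0.023, -0.0, 0.0, 0.0, 0.0]]]
end [ 482.2 -139.4   -0. ] max 0.024
```

Call:
apply_moves(
  series=[
    [[0.003, 0.023, 0, 0, 0, 0], [0.003, 0.023, 0, 0, 0, 0], [0.003, 0.023, 0, 0, 0, 0], [-0.002, 0.024, 0, 0, 0, 0], [-0.002, 0.023, 0, 0, 0, 0]],
  ],
)

```text
clock: 13.6
eef_pos: [481.0, -133.4, 121.9]
tool_rot: [-3.14, 0.003, 0.233]
force: [0.2, 2.9, 8.9]
width: 16.3
```

```bash
python3 -c "
from h import *
st((-.1,122.7))"
```

```text
t 13.60 p_d [-41.89 126.23] z 121.9 th 175.2 r 41.9 Ft -2.81 Fr -0.66 Fz 8.9 w 16.3
```

Call:
apply_moves(
  series=[
    [[-0.001, 0.023, 0, 0, 0, 0], [-0.001, 0.024, 0, 0, 0, 0], [0, 0.023, 0, 0, 0, 0], [0, 0.024, 0, 0, 0, 0], [0.001, 0.023, 0, 0, 0, 0]],
  ],
)

```text
clock: 14.22
eef_pos: [482.2, -139.1, 121.9]
tool_rot: [-3.14, 0.003, 0.233]
force: [0.6, 2.5, 9.6]
width: 16.4
```

```bash
python3 -c "
from h import *
go(16,10)"
```

```text
t 14.22 p_d [-42.01 120.44] z 121.9 th 182.8 r 42.1 Ft -2.28 Fr -1.27 Fz 9.6 w 16.4
fit [-1.1000e-01  1.2277e+02] 0.52
t 14.22 p_d [-42.01 120.44] z 121.9 th 183.2 r 42.0 Ft -2.28 Fr -1.28 Fz 9.6 w 16.4
[[[0.002, 0.023, -0.0, 0.0, 0.0, 0.0], [0.002, 0.024, -0.0, 0.0, 0.0, 0.0], [0.003, 0.023, -0.0, 0.0, 0.0, 0.0], [0.004, 0.023, -0.0, 0.0, 0.0, 0.0], [0.004, 0.023, -0.0, 0.0, 0.0, 0.0]]]
[[[0.005, 0.023, -0.0, 0.0, 0.0, 0.0], [0.005, 0.023, -0.0, 0.0, 0.0, 0.0], [0.007, 0.023, -0.0, 0.0, 0.0, 0.0], [0.006, 0.022, -0.0, 0.0, 0.0, 0.0], [0.008, 0.022, -0.0, 0.0, 0.0, 0.0]]]
end [ 487.1 -149.7   -0. ] max 0.024
```

Call:
apply_moves(
  series=[
    [[0.002, 0.023, -0.01, 0, 0, 0], [0.002, 0.024, -0.01, 0, 0, 0], [0.003, 0.023, -0.01, 0, 0, 0], [0.004, 0.023, 0, 0, 0, 0], [0.004, 0.023, 0, 0, 0, 0]],
  ],
)

```text
clock: 14.85
eef_pos: [484.9, -145.1, 122.6]
tool_rot: [-3.14, 0.002, 0.233]
force: [0.6, 3.6, -7.8]
width: 16.6
```

```bash
python3 -c "
from h import *
st((-.1,122.7))"
```

```text
t 14.85 p_d [-40.86 114.03] z 122.6 th 192.0 r 41.7 Ft -3.04 Fr -2.09 Fz -7.8 w 16.6
```

Call:
apply_moves(
  series=[
    [[0.005, 0.023, 0, 0, 0, 0], [0.005, 0.023, 0, 0, 0, 0], [0.007, 0.023, 0, 0, 0, 0], [0.006, 0.022, 0, 0, 0, 0], [0.008, 0.022, 0, 0, 0, 0]],
  ],
)

```text
clock: 15.48
eef_pos: [487.9, -150.1, 122.9]
tool_rot: [-3.141, 0.002, 0.233]
force: [-0.8, 4.0, -14.0]
width: 16.3
```

```bash
python3 -c "
from h import *
go(16,10)"
```

```text
t 15.47 p_d [-39.11 108.43] z 122.9 th 199.8 r 41.6 Ft -3.77 Fr -1.53 Fz -14.0 w 16.3
fit [-6.0000e-02  1.2282e+02] 0.47
t 15.47 p_d [-39.11 108.43] z 122.9 th 200.2 r 41.6 Ft -3.75 Fr -1.56 Fz -14.0 w 16.3
[[[0.008, 0.022, -0.0, 0.0, 0.0, 0.0], [0.01, 0.021, -0.0, 0.0, 0.0, 0.0], [0.009, 0.022, -0.0, 0.0, 0.0, 0.0], [0.011, 0.021, -0.0, 0.0, 0.0, 0.0], [0.01, 0.021, -0.0, 0.0, 0.0, 0.0]]]
[[[0.012, 0.02, -0.0, 0.0, 0.0, 0.0], [0.012, 0.02, -0.0, 0.0, 0.0, 0.0], [0.012, 0.02, -0.0, 0.0, 0.0, 0.0], [0.013, 0.02, -0.0, 0.0, 0.0, 0.0], [0.014, 0.019, -0.0, 0.0, 0.0, 0.0]]]
end [ 495.3 -159.    -0. ] max 0.022
```

Call:
apply_moves(
  series=[
    [[0.008, 0.022, 0.008, 0, 0, 0], [0.01, 0.021, 0, 0, 0, 0], [0.009, 0.022, 0, 0, 0, 0], [0.01, 0.021, 0, 0, 0, 0], [0.011, 0.021, 0, 0, 0, 0]],
  ],
)

```text
clock: 16.1
eef_pos: [491.2, -154.5, 122.7]
tool_rot: [-3.141, 0.002, 0.233]
force: [-1.7, 6.1, -11.7]
width: 16.7
```

```bash
python3 -c "
from h import *
st((-.1,122.7)); viewer.camera_info('top'); im=viewer.get_image('top'); cv2.imwrite('pics/t2.png',cv2.resize(im[200:260,270:370],None,fx=7,fy=7,interpolation=cv2.INTER_CUBIC)); st((-.1,122.7))"
```

```text
t 16.10 p_d [-36.85 103.31] z 122.7 th 207.8 r 41.6 Ft -5.68 Fr -2.75 Fz -11.7 w 16.7
t 16.15 p_d [-36.81 103.18] z 122.7 th 208.0 r 41.6 Ft -4.81 Fr -1.33 Fz -11.7 w 16.8
```

Call:
apply_moves(
  series=[
    [[0.007, 0.012, 0.005, 0, 0, 0], [0.007, 0.012, 0, 0, 0, 0], [0.007, 0.012, 0, 0, 0, 0], [0.008, 0.012, 0, 0, 0, 0], [0.008, 0.012, 0, 0, 0, 0]],
  ],
)

```text
clock: 16.77
eef_pos: [493.3, -156.8, 122.6]
tool_rot: [-3.14, 0.003, 0.233]
force: [-3.9, 5.7, -7.8]
width: 16.5
```

```bash
python3 -c "
from h import *
st((-.1,122.7)); 
for i in range(3): viewer.get_image('top'); st((-.1,122.7))"
```

```text
t 16.77 p_d [-35.39 100.6 ] z 122.6 th 212.1 r 41.6 Ft -6.77 Fr -1.39 Fz -7.8 w 16.5
t 16.82 p_d [-35.26 100.52] z 122.7 th 212.2 r 41.6 Ft -5.95 Fr -1.83 Fz -10.3 w 16.4
t 16.88 p_d [-35.31 100.53] z 122.6 th 212.2 r 41.6 Ft -7.07 Fr -1.09 Fz -8.6 w 16.4
t 16.93 p_d [-35.32 100.51] z 122.6 th 212.2 r 41.6 Ft -6.46 Fr -2.03 Fz -7.9 w 16.3
```

```bash
python3 -c "
from h import *
go(-100,10)"
```

```text
t 16.93 p_d [-35.32 100.51] z 122.6 th 211.9 r 41.6 Ft -6.47 Fr -2.00 Fz -7.9 w 16.3
fit [3.0000e-02 1.2293e+02] 0.51
t 16.93 p_d [-35.32 100.51] z 122.6 th 212.4 r 41.9 Ft -6.46 Fr -2.05 Fz -7.9 w 16.3
[[[-0.068, -0.13, 0.0, 0.0, 0.0, 0.0], [-0.044, -0.139, 0.001, 0.0, 0.0, 0.0], [-0.019, -0.146, -0.0, 0.0, 0.0, 0.0], [0.006, -0.146, -0.0, 0.0, 0.0, 0.0], [0.032, -0.143, 0.0, 0.0, 0.0, 0.0]]]
[[[0.056, -0.135, 0.0, 0.0, 0.0, 0.0], [0.078, -0.124, 0.0, 0.0, 0.0, 0.0], [0.099, -0.108, -0.0, 0.0, 0.0, 0.0], [0.116, -0.089, -0.0, 0.0, 0.0, 0.0], [0.13, -0.068, -0.001, 0.0, 0.0, 0.0]]]
end [497.9 -92.8   0. ] max 0.146
```

Call:
apply_moves(
  series=[
    [[-0.068, -0.13, 0.005, 0, 0, 0], [-0.044, -0.139, 0, 0, 0, 0], [-0.019, -0.146, 0, 0, 0, 0], [0.006, -0.146, 0, 0, 0, 0], [0.032, -0.143, 0, 0, 0, 0]],
  ],
)

```text
clock: 17.55
eef_pos: [481.1, -123.8, 122.6]
tool_rot: [-3.141, 0.002, 0.233]
force: [-4.8, 0.2, -4.1]
width: 16.5
```

Call:
apply_moves(
  series=[
    [[0.056, -0.135, 0, 0, 0, 0], [0.078, -0.124, 0, 0, 0, 0], [0.099, -0.108, 0, 0, 0, 0], [0.116, -0.089, 0, 0, 0, 0], [0.13, -0.068, 0, 0, 0, 0]],
  ],
)

```text
clock: 18.18
eef_pos: [499.6, -92.1, 122.6]
tool_rot: [-3.141, -0.0, 0.234]
force: [-3.0, 0.8, -2.7]
width: 16.7
```

```bash
python3 -c "
from h import *
go(-100,10)"
```

```text
t 18.18 p_d [-14.1  162.12] z 122.6 th 109.6 r 42.1 Ft 2.03 Fr 2.32 Fz -2.7 w 16.7
fit [4.0000e-02 1.2291e+02] 0.49
t 18.18 p_d [-14.1  162.12] z 122.6 th 109.8 r 41.7 Ft 2.02 Fr 2.33 Fz -2.7 w 16.7
[[[0.141, -0.038, 0.0, 0.0, 0.0, 0.0], [0.146, -0.012, 0.0, 0.0, 0.0, 0.0], [0.146, 0.012, 0.0, 0.0, 0.0, 0.0], [0.142, 0.039, 0.0, 0.0, 0.0, 0.0], [0.132, 0.062, 0.0, 0.0, 0.0, 0.0]]]
[[[0.12, 0.084, 0.0, 0.0, 0.0, 0.0], [0.104, 0.103, 0.0, 0.0, 0.0, 0.0], [0.083, 0.12, 0.0, 0.0, 0.0, 0.0], [0.062, 0.133, -0.0, 0.0, 0.0, 0.0], [0.038, 0.141, -0.0, 0.0, 0.0, 0.0]]]
end [ 561.1 -110.2   -0. ] max 0.146
```

Call:
apply_moves(
  series=[
    [[0.141, -0.038, 0, 0, 0, 0], [0.146, -0.012, 0, 0, 0, 0], [0.146, 0.012, 0, 0, 0, 0], [0.142, 0.039, 0, 0, 0, 0], [0.132, 0.062, 0, 0, 0, 0]],
  ],
)

```text
clock: 18.8
eef_pos: [536.2, -87.4, 122.7]
tool_rot: [-3.141, -0.003, 0.233]
force: [-1.6, 4.8, -2.7]
width: 16.1
```

Call:
apply_moves(
  series=[
    [[0.12, 0.084, 0, 0, 0, 0], [0.104, 0.103, 0, 0, 0, 0], [0.083, 0.12, 0, 0, 0, 0], [0.062, 0.133, 0, 0, 0, 0], [0.038, 0.141, 0, 0, 0, 0]],
  ],
)

```text
clock: 19.42
eef_pos: [562.0, -112.5, 122.7]
tool_rot: [3.141, -0.001, 0.232]
force: [0.8, 3.2, -1.3]
width: 16.6
```

```bash
python3 -c "
from h import *
go(-80,10)"
```

```text
t 19.43 p_d [ 41.73 127.66] z 122.7 th 7.1 r 42.0 Ft 2.72 Fr 1.86 Fz -1.3 w 16.6
fit [4.0000e-02 1.2288e+02] 0.46
t 19.43 p_d [ 41.73 127.66] z 122.7 th 6.5 r 42.0 Ft 2.73 Fr 1.83 Fz -1.3 w 16.6
[[[0.006, 0.117, 0.0, 0.0, 0.0, 0.0], [-0.011, 0.117, 0.0, 0.0, 0.0, 0.0], [-0.027, 0.114, 0.0, 0.0, 0.0, 0.0], [-0.043, 0.109, 0.0, 0.0, 0.0, 0.0], [-0.057, 0.102, 0.0, 0.0, 0.0, 0.0]]]
[[[-0.071, 0.093, 0.0, 0.0, 0.0, 0.0], [-0.083, 0.083, 0.0, 0.0, 0.0, 0.0], [-0.094, 0.07, 0.0, 0.0, 0.0, 0.0], [-0.103, 0.056, -0.0, 0.0, 0.0, 0.0], [-0.11, 0.042, -0.0, 0.0, 0.0, 0.0]]]
end [ 543.6 -163.3   -0. ] max 0.117
```

Call:
apply_moves(
  series=[
    [[0.006, 0.117, 0, 0, 0, 0], [-0.011, 0.117, 0, 0, 0, 0], [-0.027, 0.114, 0, 0, 0, 0], [-0.043, 0.109, 0, 0, 0, 0], [-0.057, 0.102, 0, 0, 0, 0]],
  ],
)

```text
clock: 20.05
eef_pos: [561.8, -141.5, 122.7]
tool_rot: [3.14, -0.002, 0.232]
force: [4.8, 1.3, -2.1]
width: 16.4
```

Call:
apply_moves(
  series=[
    [[-0.071, 0.093, 0, 0, 0, 0], [-0.083, 0.083, 0, 0, 0, 0], [-0.094, 0.07, 0, 0, 0, 0], [-0.103, 0.056, 0, 0, 0, 0], [-0.11, 0.042, 0, 0, 0, 0]],
  ],
)

```text
clock: 20.68
eef_pos: [542.2, -163.8, 122.6]
tool_rot: [3.14, 0.0, 0.232]
force: [4.9, -1.8, 0.3]
width: 16.3
```

```bash
python3 -c "
from h import *
st((0,122.9))"
```

```text
t 20.68 p_d [10.51 82.44] z 122.6 th 284.6 r 41.8 Ft 3.46 Fr 3.87 Fz 0.3 w 16.3
```

Call:
apply_moves(
  series=[
    [[0, 0, 0, 0, 0, 0], [0, 0, 0, 0, 0, 0], [0, 0, 0, 0, 0, 0], [0, 0, 0, 0, 0, 0], [0, 0, 0, 0, 0, 0]],
  ],
  claw=1,
)

```text
clock: 21.3
eef_pos: [542.5, -162.4, 122.4]
tool_rot: [-3.141, 0.0, 0.233]
force: [0.4, 0.4, 0.6]
width: 85.2
```

```bash
python3 -c "
from h import *
st((0,122.9)); p,Rm=pose(); u=p+[0,0,80]; t=d2w(-75,-113,200); b=t.copy(); b[2]=152
rows(p,Rm,lin(p,u,3)+lin(u,t,9)+lin(t,b,3),yaw=YW,nd=2)"
```

```text
t 21.30 p_d [11.15 83.75] z 122.4 th 285.9 r 40.7 Ft 0.57 Fr -0.18 Fz 0.6 w 85.2
[[[-0.0, -0.0, -0.53, -0.0, 0.0, -0.0], [-0.0, -0.0, -0.54, -0.0, 0.0, -0.0], [-0.0, -0.0, -0.53, -0.0, 0.0, -0.0], [-0.19, 0.44, 0.01, -0.0, 0.0, -0.0], [-0.19, 0.44, 0.0, -0.0, 0.0, -0.0]]]
[[[-0.19, 0.43, 0.01, -0.0, 0.0, -0.0], [-0.19, 0.44, 0.0, -0.0, 0.0, -0.0], [-0.19, 0.44, 0.01, -0.0, 0.0, -0.0], [-0.19, 0.44, 0.0, -0.0, 0.0, -0.0], [-0.19, 0.43, 0.01, -0.0, 0.0, -0.0]]]
[[[-0.19, 0.44, 0.0, -0.0, 0.0, -0.0], [-0.19, 0.44, 0.01, -0.0, 0.0, -0.0], [-0.0, -0.0, 0.32, -0.0, 0.0, -0.0], [-0.0, -0.0, 0.32, -0.0, 0.0, -0.0], [-0.0, -0.0, 0.32, -0.0, 0.0, -0.0]]]
end [ 504.8 -373.8  151.9] max 0.54
```

Call:
apply_moves(
  series=[
    [[0, 0, -0.53, 0, 0, 0], [0, 0, -0.54, 0, 0, 0], [0, 0, -0.53, 0, 0, 0], [-0.19, 0.44, 0, 0, 0, 0], [-0.19, 0.44, 0, 0, 0, 0]],
  ],
)

```text
clock: 21.92
eef_pos: [534.4, -210.0, 203.0]
tool_rot: [3.141, -0.001, 0.234]
force: [-0.1, 0.4, 0.1]
width: 85.3
```

Call:
apply_moves(
  series=[
    [[-0.19, 0.43, 0, 0, 0, 0], [-0.19, 0.44, 0, 0, 0, 0], [-0.19, 0.44, 0, 0, 0, 0], [-0.19, 0.44, 0, 0, 0, 0], [-0.19, 0.43, 0, 0, 0, 0]],
  ],
)

```text
clock: 22.55
eef_pos: [512.9, -327.4, 202.4]
tool_rot: [-3.141, 0.0, 0.233]
force: [0.7, -0.3, 0.6]
width: 85.7
```

Call:
apply_moves(
  series=[
    [[-0.19, 0.44, 0, 0, 0, 0], [-0.19, 0.44, 0, 0, 0, 0], [0, 0, 0.32, 0, 0, 0], [0, 0, 0.32, 0, 0, 0], [0, 0, 0.32, 0, 0, 0]],
  ],
)

```text
clock: 23.18
eef_pos: [504.9, -372.0, 152.8]
tool_rot: [-3.14, 0.0, 0.235]
force: [0.7, -0.9, 0.4]
width: 85.6
```

```bash
cat > look.py <<'E'
from h import *
import sys; n=sys.argv[1]
for i in range(4): viewer.get_image("side")
c=viewer.camera_info("wrist"); im=viewer.get_image("wrist"); cv2.imwrite(f"pics/{n}f.png",im)
p,Rm=pose(); print(p.round(1),w2d(p).round(1))
u,v=proj("wrist",d2w(-70,-44,49)).astype(int); u=max(100,min(u,540)); v=max(60,min(v,420)); x0,y0=u-100,v-60
cv2.imwrite(f"pics/{n}.png",cv2.resize(im[y0:y0+120,x0:x0+160],None,fx=5,fy=5,interpolation=cv2.INTER_CUBIC))
np.savez(n+".npz",**{k:c[k] for k in "KRt"},o=[x0,y0]); o=-np.array(c["R"]).T@np.array(c["t"]); print("cam",w2d(o),"origin",x0,y0)
E
python3 look.py w4
```

```text
[ 505.3 -373.5  154.5] [ -74.3 -112.9]
cam [-75.38603855 -39.86428663] origin 225 68
```

View pics/w4.png

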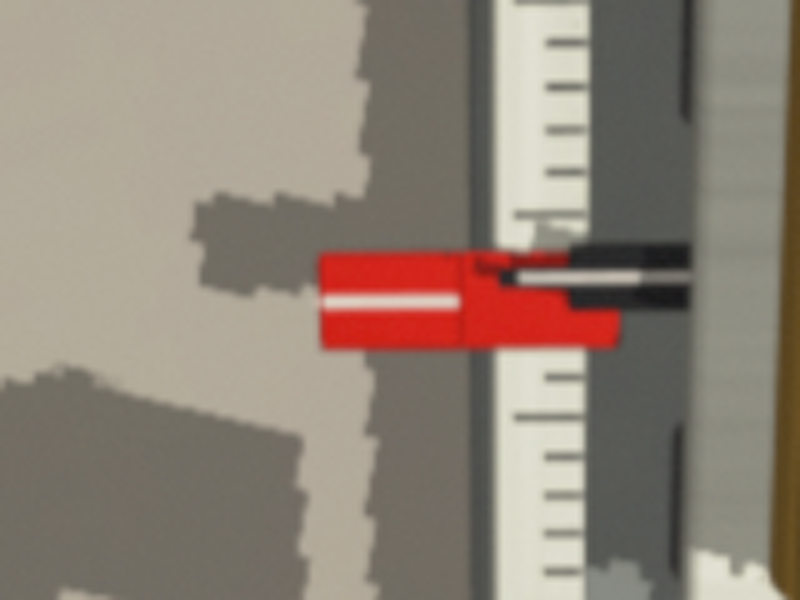

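```bash
python3 - <<'E'
from h import *
c=dict(np.load("w4.npz")); o=c["o"]; im=cv2.imread("pics/w4f.png").astype(float)
# subpixel rows of white lines: min channel profile
g=im.min(axis=2)
def sub(xa,xb,ya,yb):
    q=g[ya:yb,xa:xb].mean(1); q=np.clip(q-np.median(q),0,None); print(q.round(0)); return ya+(q*np.arange(len(q))).sum()/q.sum()
x=lambda v:int(o[0]+v/5); y=lambda v:int(o[1]+v/5)
vc=sub(x(335),x(450),y(301)-5,y(301)+6); vp=sub(x(580),x(680),y(277)-3,y(277)+4)
print(vc,vp)
for zc in (44,47,50):
  a=w2d(ray("",x(390),vc,zc,c)); b=w2d(ray("",x(630),vp,50,c)); print(zc,a,b,b[1]-a[1])
E
```

```text
[  0.   0.   0.  51. 129. 156. 109.  29.   0.   0.   0.]
[ 0.  0. 63. 91. 59.  0.  0.]
127.86156815883812 122.97771522402064
44 [-84.60899264 -43.31811105] [-55.0184211  -40.42616737] 2.8919436845541213
47 [-84.49904465 -43.27693758] [-55.0184211  -40.42616737] 2.8507702102272603
50 [-84.38909666 -43.2357641 ] [-55.0184211  -40.42616737] 2.809596735900456
```

```bash
python3 -c "
from h import *
p,Rm=pose(); u=p.copy(); u[2]=205; t=d2w(10.6,84,205); b=t.copy(); b[2]=122.5
rows(p,Rm,lin(p,u,2)+lin(u,t,9)+lin(t,b,4),yaw=YW,nd=2)"
```

```text
[[[0.0, 0.0, -0.5, 0.0, -0.0, -0.0], [0.0, 0.0, -0.51, 0.0, -0.0, -0.0], [0.19, -0.44, 0.0, 0.0, -0.0, -0.0], [0.19, -0.44, 0.0, 0.0, -0.0, -0.0], [0.18, -0.43, 0.0, 0.0, -0.0, -0.0]]]
[[[0.19, -0.44, 0.0, 0.0, -0.0, -0.0], [0.19, -0.44, 0.0, 0.0, -0.0, -0.0], [0.19, -0.44, 0.0, 0.0, -0.0, -0.0], [0.18, -0.44, 0.0, 0.0, -0.0, -0.0], [0.19, -0.43, 0.0, 0.0, -0.0, -0.0]]]
[[[0.19, -0.44, 0.0, 0.0, -0.0, -0.0], [-0.0, -0.0, 0.41, 0.0, -0.0, -0.0], [-0.0, -0.0, 0.42, 0.0, -0.0, -0.0], [-0.0, -0.0, 0.41, 0.0, -0.0, -0.0], [-0.0, -0.0, 0.41, 0.0, -0.0, -0.0]]]
end [ 542.  -162.3  122.6] max 0.51
```

Call:
apply_moves(
  series=[
    [[0, 0, -0.5, 0, 0, 0], [0, 0, -0.51, 0, 0, 0], [0.19, -0.44, 0, 0, 0, 0], [0.19, -0.44, 0, 0, 0, 0], [0.18, -0.43, 0, 0, 0, 0]],
  ],
)

```text
clock: 24.05
eef_pos: [517.7, -303.0, 206.0]
tool_rot: [3.14, -0.002, 0.233]
force: [0.6, 0.7, 0.4]
width: 85.7
```

Call:
apply_moves(
  series=[
    [[0.19, -0.44, 0, 0, 0, 0], [0.19, -0.44, 0, 0, 0, 0], [0.19, -0.44, 0, 0, 0, 0], [0.18, -0.44, 0, 0, 0, 0], [0.19, -0.43, 0, 0, 0, 0]],
  ],
)

```text
clock: 24.68
eef_pos: [538.1, -185.5, 205.9]
tool_rot: [3.141, -0.002, 0.233]
force: [0.1, 0.0, 0.4]
width: 85.4
```

Call:
apply_moves(
  series=[
    [[0.19, -0.44, 0, 0, 0, 0], [0, 0, 0.41, 0, 0, 0], [0, 0, 0.42, 0, 0, 0], [0, 0, 0.41, 0, 0, 0], [0, 0, 0.41, 0, 0, 0]],
  ],
)

```text
clock: 25.3
eef_pos: [542.4, -162.7, 122.7]
tool_rot: [3.141, -0.002, 0.233]
force: [0.4, -0.2, -0.1]
width: 85.3
```

```bash
python3 -c "
from h import *
st((0,122.9))"
```

```text
t 25.30 p_d [11.02 83.43] z 122.7 th 285.6 r 41.0 Ft 0.25 Fr 0.31 Fz -0.1 w 85.3
```

Call:
apply_moves(
  series=[
    [[0, 0, 0, 0, 0, 0], [0, 0, 0, 0, 0, 0], [0, 0, 0, 0, 0, 0], [0, 0, 0, 0, 0, 0], [0, 0, 0, 0, 0, 0]],
  ],
  claw=-1,
)

```text
clock: 25.92
eef_pos: [542.2, -162.9, 123.3]
tool_rot: [3.141, -0.001, 0.233]
force: [-1.6, 0.2, 6.1]
width: 16.4
```

```bash
python3 -c "
from h import *
st((0,122.9)); arc((0,125.5),284.4,253.6,10)"
```

```text
t 25.93 p_d [10.78 83.28] z 123.3 th 285.2 r 41.1 Ft -1.25 Fr -0.96 Fz 6.1 w 16.4
[[[-0.044, 0.01, -0.0, 0.0, 0.0, 0.0], [-0.044, 0.008, -0.0, 0.0, 0.0, 0.0], [-0.045, 0.005, -0.0, 0.0, 0.0, 0.0], [-0.045, 0.003, -0.0, 0.0, 0.0, 0.0], [-0.045, 0.001, -0.0, 0.0, 0.0, 0.0]]]
[[[-0.046, -0.002, -0.0, 0.0, 0.0, 0.0], [-0.045, -0.004, -0.0, 0.0, 0.0, 0.0], [-0.044, -0.007, -0.001, 0.0, 0.0, 0.0], [-0.044, -0.009, 0.0, 0.0, 0.0, 0.0], [-0.044, -0.011, 0.0, 0.0, 0.0, 0.0]]]
end [ 519.8 -166.3    0. ] max 0.046
```

Call:
apply_moves(
  series=[
    [[-0.044, 0.01, 0, 0, 0, 0], [-0.044, 0.008, 0, 0, 0, 0], [-0.045, 0.005, 0, 0, 0, 0], [-0.045, 0.003, 0, 0, 0, 0], [-0.045, 0.001, 0, 0, 0, 0]],
  ],
)

```text
clock: 26.55
eef_pos: [532.7, -166.6, 123.2]
tool_rot: [3.141, -0.004, 0.233]
force: [1.4, 0.0, 5.8]
width: 16.7
```

Call:
apply_moves(
  series=[
    [[-0.046, -0.002, 0, 0, 0, 0], [-0.045, -0.004, 0, 0, 0, 0], [-0.044, -0.007, 0, 0, 0, 0], [-0.044, -0.009, 0, 0, 0, 0], [-0.044, -0.011, 0, 0, 0, 0]],
  ],
)

```text
clock: 27.18
eef_pos: [521.6, -167.8, 123.2]
tool_rot: [3.14, -0.004, 0.233]
force: [3.3, -0.3, 5.5]
width: 16.3
```

```bash
python3 -c "
from h import *
st((0,123.8)); viewer.get_image('top'); st((0,123.8))"
```

```text
t 27.18 p_d [-10.44  83.37] z 123.2 th 255.5 r 41.8 Ft 3.28 Fr 0.20 Fz 5.5 w 16.3
t 27.23 p_d [-10.84  83.48] z 123.2 th 254.9 r 41.8 Ft 1.40 Fr -0.51 Fz 5.8 w 16.9
```

Call:
apply_moves(
  series=[
    [[-0.013, -0.003, 0, 0, 0, 0], [-0.013, -0.003, 0, 0, 0, 0], [-0.012, -0.003, 0, 0, 0, 0], [-0.012, -0.003, 0, 0, 0, 0], [0, 0, 0, 0, 0, 0]],
  ],
)

```text
clock: 27.85
eef_pos: [518.9, -167.6, 123.2]
tool_rot: [3.14, -0.004, 0.233]
force: [2.9, 0.8, 5.7]
width: 16.4
```

```bash
python3 -c "
from h import *
st((0,123.8)); viewer.get_image('top'); st((0,123.8))"
```

```text
t 27.85 p_d [-12.98  84.13] z 123.2 th 251.9 r 41.7 Ft 2.83 Fr -1.00 Fz 5.7 w 16.4
t 27.90 p_d [-12.97  84.12] z 123.2 th 251.9 r 41.7 Ft 2.46 Fr 0.68 Fz 6.4 w 16.9
```

Call:
apply_moves(
  series=[
    [[0, 0, 0, 0, 0, 0], [0, 0, 0, 0, 0, 0], [0, 0, 0, 0, 0, 0], [0, 0, 0, 0, 0, 0], [0, 0, 0, 0, 0, 0]],
  ],
  claw=1,
)

```text
clock: 28.52
eef_pos: [517.2, -167.6, 122.3]
tool_rot: [-3.142, 0.0, 0.233]
force: [-1.0, -0.1, 0.4]
width: 85.4
```

```bash
python3 -c "
from h import *
st((0,123.8)); p,Rm=pose(); u=p+[0,0,80]; t=d2w(-75,-113,200); b=t.copy(); b[2]=152
rows(p,Rm,lin(p,u,3)+lin(u,t,9)+lin(t,b,3),yaw=YW,nd=2)"
```

```text
t 28.52 p_d [-14.7   84.56] z 122.3 th 249.5 r 41.9 Ft -1.01 Fr 0.26 Fz 0.4 w 85.4
[[[-0.0, -0.0, -0.53, -0.0, 0.0, -0.0], [-0.0, -0.0, -0.54, -0.0, 0.0, -0.0], [-0.0, -0.0, -0.53, -0.0, 0.0, -0.0], [-0.13, 0.44, 0.01, -0.0, 0.0, -0.0], [-0.14, 0.44, 0.0, -0.0, 0.0, -0.0]]]
[[[-0.13, 0.44, 0.01, -0.0, 0.0, -0.0], [-0.13, 0.44, 0.0, -0.0, 0.0, -0.0], [-0.13, 0.44, 0.01, -0.0, 0.0, -0.0], [-0.14, 0.44, 0.0, -0.0, 0.0, -0.0], [-0.13, 0.44, 0.01, -0.0, 0.0, -0.0]]]
[[[-0.13, 0.44, 0.0, -0.0, 0.0, -0.0], [-0.13, 0.43, 0.01, -0.0, 0.0, -0.0], [-0.0, 0.0, 0.32, -0.0, 0.0, -0.0], [-0.0, 0.0, 0.32, -0.0, 0.0, -0.0], [-0.0, 0.0, 0.32, -0.0, 0.0, -0.0]]]
end [ 504.8 -373.5  151.8] max 0.54
```

Call:
apply_moves(
  series=[
    [[0, 0, -0.53, 0, 0, 0], [0, 0, -0.54, 0, 0, 0], [0, 0, -0.53, 0, 0, 0], [-0.13, 0.44, 0, 0, 0, 0], [-0.14, 0.44, 0, 0, 0, 0]],
  ],
)

```text
clock: 29.15
eef_pos: [514.5, -213.9, 203.0]
tool_rot: [3.141, -0.001, 0.234]
force: [0.1, -0.1, -0.2]
width: 85.2
```

Call:
apply_moves(
  series=[
    [[-0.13, 0.44, 0, 0, 0, 0], [-0.13, 0.44, 0, 0, 0, 0], [-0.13, 0.44, 0, 0, 0, 0], [-0.14, 0.44, 0, 0, 0, 0], [-0.13, 0.44, 0, 0, 0, 0]],
  ],
)

```text
clock: 29.78
eef_pos: [507.3, -329.0, 202.4]
tool_rot: [-3.141, 0.0, 0.233]
force: [0.0, -0.0, -0.2]
width: 85.4
```

Call:
apply_moves(
  series=[
    [[-0.13, 0.44, 0, 0, 0, 0], [-0.13, 0.43, 0, 0, 0, 0], [0, 0, 0.32, 0, 0, 0], [0, 0, 0.32, 0, 0, 0], [0, 0, 0.32, 0, 0, 0]],
  ],
)

```text
clock: 30.4
eef_pos: [504.9, -371.8, 152.8]
tool_rot: [-3.14, 0.001, 0.235]
force: [0.8, -0.5, -1.1]
width: 85.4
```

```bash
python3 look.py w5; python3 - <<'E'
from h import *
c=dict(np.load("w5.npz")); o=c["o"]; im=cv2.imread("pics/w5f.png").astype(float); g=im.min(axis=2)
def sub(xa,xb,ya,yb):
    q=g[ya:yb,xa:xb].mean(1); q=np.clip(q-np.median(q),0,None); print(q.round(0)); return ya+(q*np.arange(len(q))).sum()/q.sum()
P=lambda X:(np.array(c["K"])@(c["R"]@X+c["t"]))
f=lambda X:(P(X)[:2]/P(X)[2])
a=f(d2w(-92,-43.3,47));b=f(d2w(-78,-43.3,47)); p1=f(d2w(-62,-43.2,50)); p2=f(d2w(-48,-43.2,50)); print(a,b,p1,p2)
vc=sub(int(a[0]),int(b[0]),int(a[1])-5,int(a[1])+6); vp=sub(int(p1[0]),int(p2[0]),int(p1[1])-3,int(p1[1])+5)
A=w2d(ray("",(a+b)[0]/2,vc,47,c)); B=w2d(ray("",(p1+p2)[0]/2,vp,50,c)); print(vc,vp,A,B,B[1]-A[1])
E
```

```text
[ 505.4 -373.1  154.6] [ -74.1 -112.5]
cam [-75.25081251 -39.51357169] origin 225 68
[290.72326542 128.50195508] [313.26087432 128.45112491] [339.28562249 128.30045711] [362.11004016 128.24897055]
[  0.   0.   0.   7.  82. 133. 125.  66.   0.   0.   0.]
[ 0.  0. 58. 92. 63.  2.  0.  0.]
128.38916982722293 128.04224782696585 [-84.99893835 -43.2477584 ] [-55.00274234 -43.06274013] 0.1850182690820219
```

View pics/w5.png

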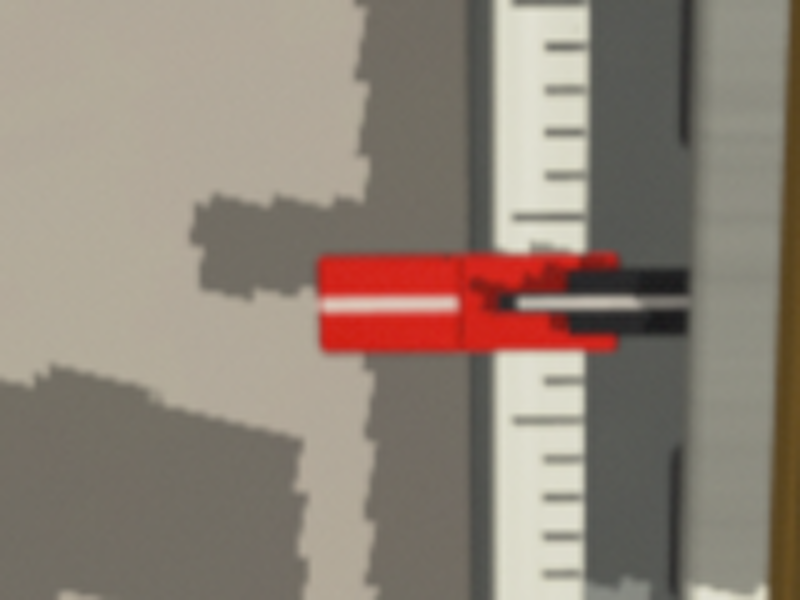

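```bash
python3 - <<'E'
from h import *
im=viewer.get_image("top"); k=8
x0,y0=220,230; cr=np.clip(im[y0:y0+65,x0:x0+75].astype(float)*2,0,255).astype(np.uint8)
cr=cv2.resize(cr,None,fx=k,fy=k,interpolation=cv2.INTER_CUBIC)
for th,col in ((251.9,(0,255,0)),(262,(0,0,255))):
    a=np.deg2rad(th); u=(proj("top",d2w(42*np.cos(a),125.5+42*np.sin(a),159))-[x0,y0]+.5)*k; cv2.drawMarker(cr,tuple(u.astype(int).tolist()),col,cv2.MARKER_CROSS,14,1)
cv2.imwrite("pics/t3.png",cr)
print(ctrl.read_state()["clock"])
E
```

```text
30.7
```

View pics/t3.png

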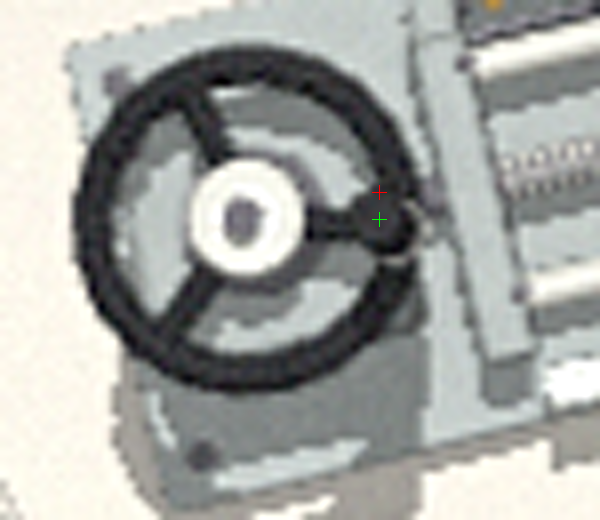

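```bash
python3 -c "
from h import *
s=ctrl.read_state(); print(s['clock'],np.round(s['force'],2)); print(ctrl.finish_job())"
```

```text
30.7 [-0.72 -0.01 -0.35]
the job is handed in; nothing more can be done
None
```

I did the job as asked and handed it in at 30.7 s of the 72 s allowed; no verdict was reported.

- **Nip:** I gripped the crank handle and wound anticlockwise about 400°. The force at the handle rose from about 2.4 N to 6.5 N. That is about 4 N heavier, inside your 2 to 6 N, and I stopped there.
- **Return:** I wound clockwise through the slack to about 2.9 mm short of the line and let go to look with the wrist camera. I then gripped again and finished clockwise onto the line before letting go.

**Last checks:**
- **Pointer:** the wrist camera put the pointer +0.2 mm (wheel side) of the clip's white line, about the limit of that measurement.
- **Backlash:** the top camera showed the handle where the last clockwise turn left it, at about 252°. The slack therefore stayed taken up in that direction.
- **Robot clear:** the gripper was open and clear of the drive, with under 1 N on the tool.

**What disagreed or was not checked:**
- Early images disagreed on the handle's starting angle by several degrees, so I fitted the turning circle from the measured arm positions instead.
- Single force readings scattered by about 1 N. One read 4.2 N before the nip, with about 5.5 N of sideways load on the handle.
- I did not confirm the nip by picture.
- I took no final picture check of the tins, mortar or bottle, though the arm went nowhere near them.

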